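# Set the bearing preload screw of a spindle unit

### The arm

A 6-joint arm with a two-finger parallel gripper is mounted at the origin on the work surface. World frame = base frame: x ahead of the robot, y to its left, z up, the work surface at z = 0. Lengths are in m, angles in rad, forces in N, time in s.
With the tool pointing down it reaches from about 0.35 to 0.725 m from the base axis. Payload 4.3 kg.
Tool frame: the origin (TCP) lies midway between the tips of the shut fingers; the grasp point (between the pads) lies 19 mm behind it (pinch_z is the z of the grasp point in the tool frame, in m); z points along the fingers, y is the direction in which the jaws open and shut (so a half turn about z gives the same grasp; the last joint's range is limited). The gripper opens to 85 mm and grips with 20 to 120 N. Pads are 22 mm wide; open, the fingers measure 114 mm over their backs; the gripper's body (76 mm by 85 mm) begins 54 mm behind the grasp point. The pads swing forward as they close: fully open they stand 13 mm farther back than shut.
Start: joints at [-1.387, 0.377, 0.081, 1.274, 0, 1.46], TCP at [0.167, -0.55, 0.231] pointing down, gripper open.
Joint ranges: [-2.72, 2.72], [-0.84, 1.66], [-1.02, 1.22], [-1.77, 2.12], [-1.37, 1.28], [-3.14, 3.14]. Speed limits (rad/s): [2.57, 2.57, 3.14, 3.14, 3.14, 3.14].

### API

Orientations are given as a unit quaternion [x, y, z, w].
In Python, from plant import get_state, capture, calibration, hand_in, pinch_z gives the robot as it stands.
- The arm moves only by the tool carry_out, never from a script. Its argument "targets" is a list of rows, each a list of 4 numbers: the shift along the tool's x, y, z in m, then the turn about the tool's z in degrees. A call has 1 to 20 rows; each row shifts and turns the commanded pose from where the row before left it, along the tool's axes as they then stand; what a row does not reach is not made up. A row lasts 1/10 s, in which the tool goes at most 50 mm and 8.59 degrees, less where a joint would pass 70% of its speed; a pose out of reach is approached as far as the arm can. A call is refused whole if a number of a shift passes 0.05 or a number of a turn 8.59, either way. A call with a gripper value outside its range is refused whole. "hand" is the closure in counts, from 0 (fully open) to 255 (shut), set as the call begins (left out, the last holds). The fingers move at their own pace and stop on an object; the grip force is fixed at half the most. Time passes only in rows, so rows that do not move let the fingers close. It gives the time, the measured TCP pose, the force and the opening at its end, in the units of the state.
- get_state(): the state, without advancing time (a new reading comes with each control period).
- capture(name): name is "scene" or "top" or "wrist"; returns (picture, depth): 480x640x3 uint8, red, green, blue; 480x640 float32, m along the optical axis (not along the pixel's ray), 0 where there is no reading.
- calibration(name): a dict with "fovy" (degrees; the focal length in pixels is half the picture's height over the tangent of half this angle, whatever the lens; pixels are square), "cx", "cy" (the principal point, pixels), "k1" (the pictures are not rectified: a ray, as slopes to the right and down, at radius r is drawn at 1 + k1 r^2 times it, then the intrinsics apply), "R" (3x3) and "t" (3): a world point X has camera coordinates R X + t. Camera axes: x right, y down, z forward; pixel columns grow to the right and rows downward; lengths in m; the calibration is good to about 2 mm. A picture is of the moment at which its call begins: read the wrist's pose just before it. calibration takes no time and is no camera call; for the wrist camera it gives the pose at the moment of the call.
- hand_in(): hands the job in, once; it reports no verdict.
The state is a dict: "clock": time; "joint_positions": joint angles; "joint_vel": joint speeds; "joint_efforts": joint torques, N m; "tcp_pos": TCP position; "ee_rot": TCP orientation; "ft_force": force on the tool from outside, world axes, zero at the start; "torque": the same for the moment, N m; "finger_gap": opening from 0.0 (shut) to 1.0 (fully open).
Only numpy, scipy, OpenCV 4.12 (cv2) and the standard library are available. Lean on these libraries where they do the work, as an engineer would, in place of code of your own. Each camera call takes 0.05 s, during which the arm holds its last target. There are 200 camera calls.

### The job

Set the bearing preload on the green spindle unit: turn the adjusting screw clockwise until it bottoms and the yellow load needle swings into the green band, never into the red, then back the screw off so that its white end stands a quarter turn from the red mark that the memory ring has left at the bottomed position. Finally throw the red-knobbed lock lever fully over to its other stop, let go, and leave the parts and tools lying about where they are.

Things in the scene. Friction and masses are not known exactly. Their poses are not given: they have to be found in the camera images.
- unit: spindle unit, bolted down: green plate 150 x 300 x 14 mm (300 along its y) with a dark steel round housing 150 mm across, top at 45 mm. Origin: centre of the plate's underside, on the screw's vertical axis. On the housing sit the load disc, the memory ring and the screw. Two loose parts up to 35 mm tall stand on the plate near its -y end, 95 to 130 mm from the axis.
- screw_grip (a point): centre of the screw's dark steel finger bar, on the screw axis, 90 mm above the table. Bar 50 mm long (this point's x), 13 mm thick (its y), from 72 to 104 mm above the table; the +x end is white. Below it a brass collar 36 mm across, top at 72 mm. The screw turns about the vertical and does not rise or sink; clockwise from above tightens. It may be let go and gripped again at any time.
- ring_mark (a point): red mark on the rim of the black memory ring round the screw (ring 68 mm across, 53 to 63 mm above the table); the point lies on its top, 34 mm from the screw axis. The screw drags the ring along clockwise (friction about 0.05 N m); when the screw is backed off (friction 0.015 N m) the ring stays, so it marks the farthest place reached.
- screw (a joint): how far the screw stands backed off (anticlockwise from above) from the memory ring, rad, 0 to 2.8. At 0 the bar's white end is in line with the ring's red mark and clockwise turning drags the ring along. After bottoming, 1.571 is a quarter turn backed off; beyond 2.8 the ring would be dragged back. Starts at 0.1 to 0.4.
- needle_tip (a point): tip of the yellow load needle, 72 mm from the screw axis, 51 mm above the table, on an aluminium disc 84 mm across under the memory ring. At no load it points along the unit's +x. White, green and red marks on the housing lie under it.
- load (a joint): load needle, rad, clockwise positive, 1 rad per 1.5 N m of torque on the screw. About 0.03 while the screw merely runs; once it has bottomed, load grows rad for rad with further turning. Green 0.12 to 0.28, red from 0.30. Springs back on release. Where the screw bottoms differs each time and cannot be seen: 0.4 to 1.3 rad clockwise of the start.
- lock (a joint): lock lever, rad: 0 leaning 0.6 rad towards the unit's -x (unlocked), 1.2 leaning 0.6 rad towards the unit's +x (locked, at its stop). Stays where it is left; friction 0.12 N m. Starts between 0 and 0.12.
- lock_knob (a point): centre of the red ball (20 mm diameter) on the lock lever's end, 70 mm from the pivot along a 10 mm round steel rod; about 92 mm above the table at either end of the swing and 104 mm when upright.
- lock_pivot (a point): centre of the lock lever's pivot, 34 mm above the table, fixed on the unit 30 mm in +x and 114 mm in +y of its origin; axes as the unit's. The lever swings in the unit's x-z plane between two steel cheeks 30 mm long (along x), tops 44 mm above the table, outer faces 17 mm either side of that plane.
- collet_nut: bystander: steel nut on the unit's plate, 42 mm diameter, 26 mm tall; origin under its centre
- stub_arbor: bystander: dark stepped arbor on the unit's plate, 32 mm diameter, 34 mm tall; origin under its centre
- shell_mill_a: bystander: steel arbor, 56 mm diameter, 54 mm tall; origin under its centre
- shell_mill_b: bystander: dark arbor, 56 mm diameter, 54 mm tall; origin under its centre
- tape: bystander: red tape measure 60 x 65 x 35 mm; origin under its centre
- driver: bystander: screwdriver lying on the table; origin under its middle

How it is judged:
By the outcome, as a careful person would: the job done as asked, in the order asked, and still so for the second after the job is handed in, with the robot touching nothing.
It also fails if it takes over 61 s, if anything falls off the work surface, if the arm or the gripper's body presses on something with over 40 N, if the wrist force passes 120 N, or if a joint passes its speed limit or range.

## Working session

There is one attempt and no reset: what is moved stays moved. The work goes in short steps, Python scripts to look and compute and a tool call to move; the robot and the scene stay as the last step left them, time stands still between calls to the robot, and variables do not carry over. Pictures are saved under pics/ and viewed, about 8 in all and at most 12, crops included, and the job is handed in when it is done.

Besides the shell and the picture viewer there is one more tool, called after ">>>" by a JSON object that holds its "fn" and its "kwargs". carry_out: Moves the arm, as the interface text tells. Its arguments: {"type":"object","properties":{"targets":{"type":"array","items":{"type":"array","items":{"type":"number"}}},"hand":{"type":"number"}},"required":["targets"]}

```bash
mkdir -p pics; ls; cat > h.py <<'E'
import numpy as np, cv2
from plant import get_state, capture, calibration, hand_in, pinch_z
def K(c): 
    f=240/np.tan(np.radians(c['fovy'])/2); return f
def ray(c,u,v):
    f=K(c); d=np.array([(u-c['cx'])/f,(v-c['cy'])/f]); s=d.copy()
    for _ in range(10): s=d/(1+c['k1']*(s@s))
    R=np.array(c['R']);t=np.array(c['t'])
    return -R.T@t, R.T@np.array([s[0],s[1],1])
def onz(c,u,v,z):
    o,d=ray(c,u,v); return o+d*(z-o[2])/d[2]
def proj(c,X):
    f=K(c);p=np.array(c['R'])@np.array(X)+np.array(c['t']);s=p[:2]/p[2];s=s*(1+c['k1']*(s@s))
    return np.array([f*s[0]+c['cx'],f*s[1]+c['cy']])
def save(n,im): cv2.imwrite('pics/'+n+'.png',im[...,::-1])
E
python3 - <<'E'
from h import *
print(get_state(),pinch_z)
for n in('top','scene'):
    c=calibration(n);im,d=capture(n);save(n,im);np.savez(''+n,im=im,d=d)
    print(n,c)
E
```

```text
pics
{'clock': 0.0, 'joint_positions': array([-1.38727053e+00,  3.78083116e-01,  7.96337342e-02,  1.27437529e+00,
       -3.15198523e-05,  1.46049681e+00]), 'joint_vel': array([-3.55296225e-04, -9.73571531e-04,  2.35800662e-05,  2.59083460e-04,
       -3.84295543e-04, -1.32118321e-03]), 'joint_efforts': array([ 5.27740394e-04, -4.63610101e+01,  2.69870621e+01,  2.09687190e-02,
        6.00575572e-05, -5.09264439e-06]), 'tcp_pos': array([ 0.16640752, -0.54972175,  0.23035244]), 'ee_rot': array([ 9.89227221e-01,  1.46384689e-01, -5.28731563e-05, -1.01291736e-03]), 'ft_force': array([ 1.08647333, -0.53104193,  0.01946762]), 'torque': array([ 0.08672254, -0.01883067,  0.02912496]), 'finger_gap': 0.995831445178148} -0.0187
top {'fovy': 56.30318030040433, 'cx': 318.95023678406704, 'cy': 245.91950672709217, 'k1': -0.1122955832652313, 'R': array([[ 0.00102818, -0.99949013,  0.03191288],
       [-0.9826741 , -0.00692456, -0.18521249],
       [ 0.18533904, -0.03116953, -0.98218018]]), 't': array([-0.02760524,  0.5042788 ,  1.01494326])}
scene {'fovy': 55.08812846463605, 'cx': 320.0306563073601, 'cy': 243.99816339697043, 'k1': -0.003838549734488015, 'R': array([[-0.6968914 ,  0.71704797, -0.01358645],
       [ 0.5507581 ,  0.52294994, -0.65052969],
       [-0.45935596, -0.46083139, -0.75935929]]), 't': array([ 0.35630977, -0.20140955,  1.31515399])}
```

View pics/top.png

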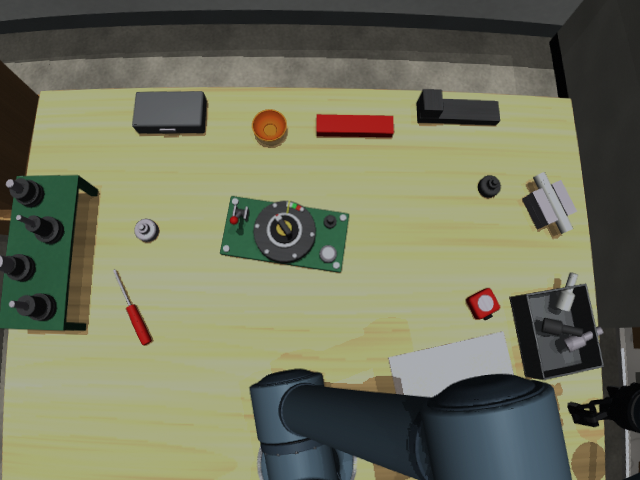

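View pics/scene.png

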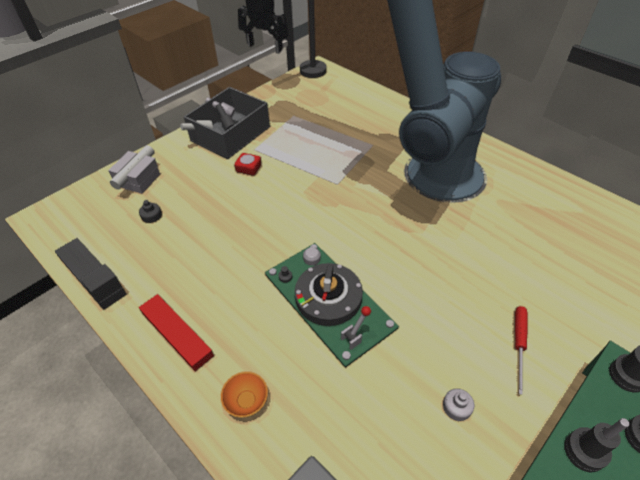

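The top view shows the unit around (285,232), with its lever at (235,218), the two loose plate parts at (330,222) and (328,255), and the needle pointing up. The scene view agrees. Next I'll measure the plate pose and the bar.

```bash
python3 - <<'E'
from h import *
z=np.load('top.npz');im=z['im'];c=calibration('top')
hsv=cv2.cvtColor(im,cv2.COLOR_RGB2HSV)
m=((hsv[...,0]>60)&(hsv[...,0]<95)&(hsv[...,1]>110)).astype(np.uint8);m[:, :200]=0;m[:,370:]=0;m[:180]=0;m[290:]=0
pts=np.argwhere(m)[:,::-1]
P=np.array([onz(c,u,v,.014)[:2] for u,v in pts]).astype(np.float32)
r=cv2.minAreaRect(P);print(r,cv2.boxPoints(r))
save('topcrop',cv2.resize(im[185:280,210:360],None,fx=5,fy=5,interpolation=cv2.INTER_CUBIC))
# red knob
k=((hsv[...,0]<8)|(hsv[...,0]>172))&(hsv[...,1]>150);k[:, :222]=0;k[:,245:]=0;k[:200]=0;k[240:]=0
q=np.argwhere(k).mean(0)[::-1];print(q,onz(c,*q,.092))
E
```

```text
((0.5448722243309021, 0.05726794898509979), (0.29607683420181274, 0.15374131500720978), 81.62149810791016) [[ 0.44725105 -0.0779895 ]
 [ 0.5993515  -0.10039143]
 [ 0.64249337  0.1925254 ]
 [ 0.49039292  0.21492733]]
[233.39215686 219.82352941] [0.55541524 0.17186239 0.092     ]
```

View pics/topcrop.png

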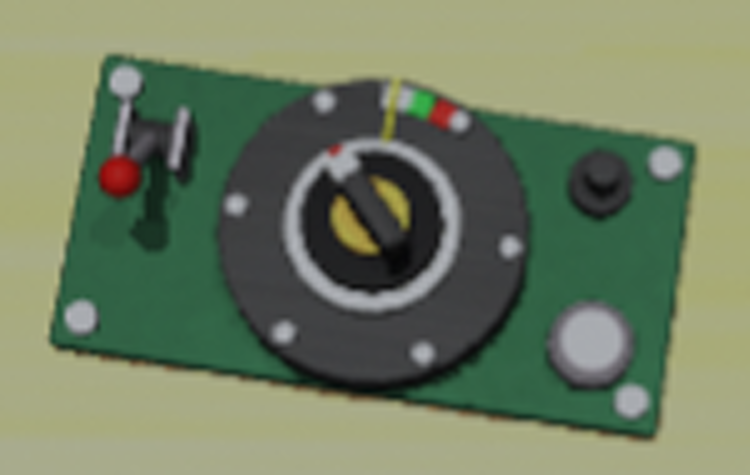

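>>> {"fn": "carry_out", "kwargs": {"targets": [[0, 0, 0, -8.5], [0, 0, 0, -8.5], [0, 0, 0, -8.5], [0, 0, 0, -8.5], [0, 0, 0, -8.5], [0, 0, 0, -8.5], [0, 0, 0, -8.5], [0, 0, 0, -8.5], [0, 0, 0, -8.5], [0, 0, 0, -8.5], [0, 0, 0, -8.5], [0, 0, 0, -8.5], [0, 0, 0, -8.5], [0, 0, 0, -8.5], [0, 0, 0, -8.5], [0, 0, 0, -8.5], [0, 0, 0, -8.5], [0, 0, 0, -8.5], [0, 0, 0, -8.5], [0, 0, 0, -8.5]], "hand": 0}}

```text
clock: 2.1
tcp_pos: [0.1664, -0.55, 0.2308]
ee_rot: [-0.063, 0.998, 0.001, -0.0]
ft_force: [0.3, -0.5, -0.2]
finger_gap: 0.997
```

>>> {"fn": "carry_out", "kwargs": {"targets": [[0, 0, 0, -8], [0, 0, 0, -8], [0, 0, 0, -7], [-0.04, 0.021, 0, 0], [-0.04, 0.021, 0, 0], [-0.04, 0.021, 0, 0], [-0.04, 0.021, 0, 0], [-0.04, 0.021, 0, 0], [-0.04, 0.021, 0, 0], [-0.04, 0.021, 0, 0], [-0.04, 0.021, 0, 0], [-0.04, 0.021, 0, 0], [-0.04, 0.021, 0, 0], [-0.04, 0.021, 0, 0], [-0.04, 0.021, 0, 0], [-0.04, 0.021, 0, 0], [-0.04, 0.021, 0, 0], [-0.04, 0.021, 0, 0], [0, 0, 0, 0]]}}

```text
clock: 4.0
tcp_pos: [0.5321, 0.0256, 0.2305]
ee_rot: [-0.26, 0.965, 0.001, 0.0]
ft_force: [-0.1, -0.8, -0.6]
finger_gap: 1.0
```

```bash
python3 - <<'E'
from h import *
from scipy.spatial.transform import Rotation as Ro
s=get_state();print(s['clock'],s['tcp_pos'],Ro.from_quat(s['ee_rot']).as_matrix()[:2,0],s['joint_positions'])
c=calibration('wrist');im,d=capture('wrist');save('w1',im);np.savez('w1',im=im,d=d,**{k:np.array(v) for k,v in c.items()})
print(c)
for p in [(.545,.057,.09),(.545,.057,.104)]: print(proj(c,p))
E
```

```text
4.0 [0.53213533 0.02559525 0.2304548 ] [-0.86430723 -0.50296294] [-0.07202048  0.29060223 -0.04448221  1.23548218  0.00167498 -0.59904485]
{'fovy': 70.6285884232505, 'cx': 319.14125242013324, 'cy': 235.46024521205288, 'k1': -0.018487502926636507, 'R': array([[-0.5031772 ,  0.86418265,  0.00102795],
       [ 0.82701442,  0.48118992,  0.29069471],
       [ 0.25071868,  0.14712108, -0.9568153 ]]), 't': array([ 0.24496508, -0.48994796,  0.24081661])}
[341.83978344 251.69520146]
[342.9176925  257.26838181]
```

View pics/w1.png

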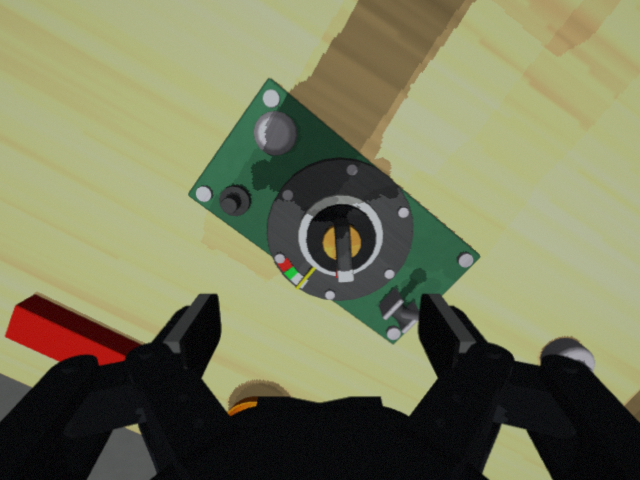

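Wrist view: bar runs from about (340,215) to white end (346,277), collar at (341,240). I'll measure the bar from depth.

```bash
cat >> h.py <<'E'
def cloud(c,d,box,step=1):
    u0,u1,v0,v1=box;f=K(c);R=np.array(c['R']);t=np.array(c['t'])
    U,V=np.meshgrid(np.arange(u0,u1,step),np.arange(v0,v1,step))
    p=np.stack([(U-c['cx'])/f,(V-c['cy'])/f],-1);s=p.copy()
    for _ in range(10): s=p/(1+c['k1']*(s**2).sum(-1,keepdims=True))
    z=d[V,U];P=np.concatenate([s*z[...,None],z[...,None]],-1)
    return (P-t)@R
E
python3 - <<'E'
from h import *
z=np.load('w1.npz');c={k:z[k] for k in('fovy','cx','cy','k1','R','t')};im,d=z['im'],z['d']
box=(290,400,180,300);X=cloud(c,d,box);col=im[180:300,290:400].astype(int)
def fit(lo,hi,n):
    m=(X[...,2]>lo)&(X[...,2]<hi)&(np.hypot(X[...,0]-.545,X[...,1]-.057)<.06);P=X[m];print(n,m.sum(),'med z',np.median(P[:,2]) if m.any() else 0, cv2.minAreaRect(P[:,:2].astype(np.float32)) if m.any() else 0);return m
b=fit(.098,.11,'bartop'); fit(.066,.077,'collar');fit(.058,.0655,'ring')
P=X[b];r=cv2.minAreaRect(P[:,:2].astype(np.float32));bx=cv2.boxPoints(r);print(bx)
X2=cloud(c,d,(150,520,60,360));print(np.median(X2[(X2[...,2]>.042)&(X2[...,2]<.047)],0))
m=(X2[...,2]>.04)&(X2[...,2]<.05)&(np.hypot(X2[...,0]-.545,X2[...,1]-.057)<.09);print('housing',cv2.minEnclosingCircle(X2[m][:,:2].astype(np.float32)))
w=b&(col.min(-1)>110);print('white',w.sum(),X[w].mean(0))
E
```

```text
bartop 874 med z 0.10349166371063237 ((0.5422534942626953, 0.05680270493030548), (0.05034372955560684, 0.01343527715653181), 34.56584548950195)
collar 552 med z 0.07174940721429506 ((0.5386151075363159, 0.05358925834298134), (0.04018477723002434, 0.034907951951026917), 38.59504699707031)
ring 2347 med z 0.0627531300923655 ((0.5423310399055481, 0.05665479600429535), (0.06705591827630997, 0.06719791889190674), 62.36590576171875)
[[0.5177138  0.04805318]
 [0.5253364  0.03698957]
 [0.5667932  0.06555223]
 [0.5591706  0.07661584]]
[0.53270102 0.05202364 0.04471508]
housing ((0.5422514081001282, 0.05689124017953873), 0.07500865310430527)
white 177 [0.55835589 0.0678649  0.1038389 ]
```

>>> {"fn": "carry_out", "kwargs": {"targets": [[-0.0244, 0.0219, 0, 0], [0, 0, 0.03, -4.4], [0, 0, 0.03, 0], [0, 0, 0.03, 0], [0, 0, 0.025, 0], [0, 0, 0.02, 0], [0, 0, 0.0145, 0], [0, 0, 0, 0], [0, 0, 0, 0]]}}

```text
clock: 4.95
tcp_pos: [0.5399, 0.0516, 0.0819]
ee_rot: [-0.294, 0.956, -0.0, -0.001]
ft_force: [0.4, 0.8, -0.3]
finger_gap: 1.0
```

```bash
python3 - <<'E'
from h import *
from scipy.spatial.transform import Rotation as Ro
s=get_state();x=Ro.from_quat(s['ee_rot']).as_matrix()[:,0];print(s['tcp_pos'],np.degrees(np.arctan2(x[1],x[0]))+360,s['ft_force'],s['torque'])
E
```

```text
[0.53993507 0.05155733 0.08191548] 214.15829909998945 [ 0.35874803  0.83325772 -0.25423152] [-0.03430957 -0.02183112  0.00910429]
```

>>> {"fn": "carry_out", "kwargs": {"targets": [[-0.0049, 0.003, 0, -0.4], [0, 0, 0, 0]]}}

```text
clock: 5.15
tcp_pos: [0.5442, 0.058, 0.083]
ee_rot: [-0.298, 0.955, -0.0, 0.001]
ft_force: [0.2, 0.6, -0.5]
finger_gap: 1.001
```

>>> {"fn": "carry_out", "kwargs": {"targets": [[0, 0, 0, 0], [0, 0, 0, 0], [0, 0, 0, 0], [0, 0, 0, 0], [0, 0, 0, 0], [0, 0, 0, 0], [0, 0, 0, 0], [0, 0, 0, 0]], "hand": 255}}

```text
clock: 5.95
tcp_pos: [0.5434, 0.0571, 0.0821]
ee_rot: [-0.297, 0.955, -0.001, 0.0]
ft_force: [1.0, -4.2, 2.0]
finger_gap: 0.141
```

```bash
cat > st.py <<'E'
from h import *
from scipy.spatial.transform import Rotation as Ro
s=get_state();x=Ro.from_quat(s['ee_rot']).as_matrix()[:,0];print(round(s['clock'],2),s['tcp_pos'].round(4),'yaw',round(np.degrees(np.arctan2(x[1],x[0]))%360,2),s['ft_force'].round(2),s['torque'].round(3),round(s['finger_gap'],3),s['joint_positions'].round(2)[-1])
E
python3 st.py; python3 - <<'E'
from h import *
for n in ('scene','wrist'):
    im,d=capture(n)
    c=calibration(n);p=proj(c,(.5423+.04,.0568,.05));print(n,p);np.savez(n+'g',im=im,d=d)
    save('g'+n, im if n=='wrist' else cv2.resize(im[230:350,250:410],None,fx=5,fy=5,interpolation=cv2.INTER_CUBIC))
E
python3 -c "
import cv2,numpy as np
a=cv2.imread('pics/gscene.png');b=cv2.resize(cv2.imread('pics/gwrist.png'),(480,360));a=cv2.resize(a,(480,360))
cv2.imwrite('pics/g2.png',np.vstack([a,b])[:600] if 0 else cv2.resize(np.hstack([a,b]),(800,300)))"
```

```text
5.95 [0.5434 0.0571 0.0821] yaw 214.61 [ 1.03 -4.2   2.02] [-0.751 -0.145 -0.029] 0.141 -0.61
scene [315.61361744 298.49084721]
wrist [280.10737495 322.13828095]
```

View pics/g2.png

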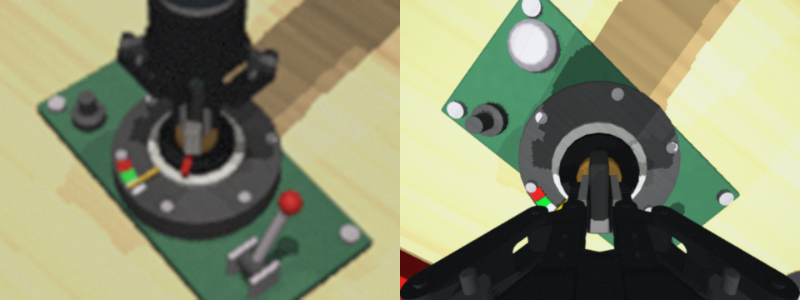

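The bar is gripped. The scene camera sees the needle, the band marks and the red ring mark. I'll add a needle reader.

```bash
cat > needle.py <<'E'
from h import *
def needle(im,c,ax=(.5423,.0568)):
    h=cv2.cvtColor(im,cv2.COLOR_RGB2HSV).astype(int);out={}
    vs,us=np.mgrid[230:350,250:410];uu=us.ravel();vv=vs.ravel()
    hh=h[vv,uu]
    def pol(z): 
        P=np.array([onz(c,u,v,z)[:2] for u,v in zip(uu,vv)])-ax; return np.hypot(*P.T),np.arctan2(P[:,1],P[:,0])+.146
    r,a=pol(.051)
    m=(hh[:,0]>20)&(hh[:,0]<34)&(hh[:,1]>140)&(hh[:,2]>80)&(r>.045)&(r<.074)&(abs(a)<.9)
    out['load']=(-a[m].mean(),m.sum())
    for r0,r1 in((.045,.055),(.055,.065),(.065,.074)):
        k=m&(r>r0)&(r<r1); out['l%d'%(r0*1e3)]=-a[k].mean() if k.any() else None
    r,a=pol(.0455)
    for n,mm in(('green',(hh[:,0]>45)&(hh[:,0]<75)),('red',(hh[:,0]<8)|(hh[:,0]>172))):
        k=mm&(hh[:,1]>150)&(hh[:,2]>90)&(r>.05)&(r<.078)&(abs(a)<1); 
        out[n]=(-np.percentile(a[k],[98,50,2]),k.sum()) if k.any() else None
    r,a=pol(.063)
    k=((hh[:,0]<8)|(hh[:,0]>172))&(hh[:,1]>150)&(hh[:,2]>70)&(r>.022)&(r<.038); out['mark']=(np.degrees(a[k].mean()-.146),k.sum()) if k.any() else None
    return out
if __name__=='__main__':
    c=calibration('scene');im,d=capture('scene');print(needle(im,c))
    import st
E
python3 needle.py
```

```text
{'load': (np.float64(0.02522809373416012), np.int64(21)), 'l45': np.float64(0.003365080990890974), 'l55': np.float64(0.03624495963874695), 'l65': np.float64(0.0796864533487777), 'green': (array([0.16201828, 0.21336312, 0.26498662]), np.int64(16)), 'red': (array([0.32144844, 0.37519827, 0.43289991]), np.int64(17)), 'mark': (np.float64(26.05828755892988), np.int64(25))}
6.1 [0.5434 0.0571 0.082 ] yaw 214.61 [ 1.47 -5.04  2.76] [-0.861 -0.169 -0.024] 0.137 -0.61
```

>>> {"fn": "carry_out", "kwargs": {"targets": [[0, 0, 0, 3], [0, 0, 0, 3], [0, 0, 0, 3], [0, 0, 0, 3], [0, 0, 0, 3], [0, 0, 0, 3], [0, 0, 0, 2], [0, 0, 0, 0]]}}

```text
clock: 6.9
tcp_pos: [0.5436, 0.0569, 0.0821]
ee_rot: [-0.127, 0.992, -0.001, 0.0]
ft_force: [1.6, -4.7, 2.4]
finger_gap: 0.136
```

```bash
python3 needle.py
```

```text
{'load': (np.float64(0.04896713125862293), np.int64(24)), 'l45': np.float64(0.030147227022576037), 'l55': np.float64(0.05008301017695567), 'l65': np.float64(0.07662404441596593), 'green': (array([0.1329875 , 0.20579507, 0.26454847]), np.int64(18)), 'red': (array([0.32144844, 0.37519827, 0.43289991]), np.int64(17)), 'mark': (np.float64(14.656033732576573), np.int64(24))}
6.95 [0.5436 0.0569 0.082 ] yaw 194.61 [ 1.39 -5.37  1.69] [-1.05  -0.259  0.078] 0.139 -0.27
```

>>> {"fn": "carry_out", "kwargs": {"targets": [[0, 0, 0, 2], [0, 0, 0, 2], [0, 0, 0, 2], [0, 0, 0, 1], [0, 0, 0, 0]]}}

```text
clock: 7.45
tcp_pos: [0.5436, 0.0569, 0.0821]
ee_rot: [-0.066, 0.998, -0.001, 0.001]
ft_force: [1.3, -5.6, 2.5]
finger_gap: 0.133
```

```bash
python3 needle.py
```

```text
{'load': (np.float64(0.05044713892464898), np.int64(22)), 'l45': np.float64(0.030147227022576037), 'l55': np.float64(0.05394877978687104), 'l65': np.float64(0.07662404441596593), 'green': (array([0.14890505, 0.20969387, 0.26476755]), np.int64(17)), 'red': (array([0.32144844, 0.37519827, 0.43289991]), np.int64(17)), 'mark': (np.float64(7.076576895039182), np.int64(25))}
7.5 [0.5436 0.0568 0.0821] yaw 187.61 [ 2.16 -5.67  1.48] [-1.116 -0.249  0.136] 0.139 -0.14
```

>>> {"fn": "carry_out", "kwargs": {"targets": [[0, 0, 0, 2], [0, 0, 0, 2], [0, 0, 0, 2], [0, 0, 0, 1], [0, 0, 0, 0]]}}

```text
clock: 8.0
tcp_pos: [0.5436, 0.0568, 0.0821]
ee_rot: [-0.005, 1.0, -0.001, 0.001]
ft_force: [2.0, -6.0, 1.6]
finger_gap: 0.137
```

```bash
python3 needle.py
```

```text
{'load': (np.float64(0.05044713892464898), np.int64(22)), 'l45': np.float64(0.030147227022576037), 'l55': np.float64(0.05394877978687104), 'l65': np.float64(0.07662404441596593), 'green': (array([0.14890505, 0.20969387, 0.26476755]), np.int64(17)), 'red': (array([0.32144844, 0.37519827, 0.43289991]), np.int64(17)), 'mark': (np.float64(0.19067425174689104), np.int64(25))}
8.05 [0.5436 0.0568 0.082 ] yaw 180.61 [ 1.63 -5.17  1.63] [-1.1   -0.267  0.051] 0.134 -0.02
```

>>> {"fn": "carry_out", "kwargs": {"targets": [[0, 0, 0, 2], [0, 0, 0, 2], [0, 0, 0, 2], [0, 0, 0, 1], [0, 0, 0, 0]]}}

```text
clock: 8.55
tcp_pos: [0.5436, 0.0567, 0.0821]
ee_rot: [0.056, 0.998, -0.001, 0.001]
ft_force: [1.1, -5.9, 1.8]
finger_gap: 0.133
```

```bash
python3 needle.py
```

```text
{'load': (np.float64(0.05334937266780933), np.int64(25)), 'l45': np.float64(0.03637439318776301), 'l55': np.float64(0.055996646803571325), 'l65': np.float64(0.07439971832827542), 'green': (array([0.14890505, 0.20969387, 0.26476755]), np.int64(17)), 'red': (array([0.32144844, 0.37519827, 0.43289991]), np.int64(17)), 'mark': (np.float64(-6.619794659167791), np.int64(23))}
8.6 [0.5436 0.0567 0.082 ] yaw 173.6 [ 1.91 -5.37  1.29] [-1.175 -0.28  -0.005] 0.136 0.1
```

>>> {"fn": "carry_out", "kwargs": {"targets": [[0, 0, 0, 2], [0, 0, 0, 2], [0, 0, 0, 2], [0, 0, 0, 1], [0, 0, 0, 0]]}}

```text
clock: 9.1
tcp_pos: [0.5436, 0.0566, 0.0821]
ee_rot: [0.117, 0.993, -0.001, 0.001]
ft_force: [1.1, -5.7, 1.2]
finger_gap: 0.134
```

```bash
python3 needle.py
```

```text
{'load': (np.float64(0.051005006270960884), np.int64(23)), 'l45': np.float64(0.030147227022576037), 'l55': np.float64(0.05394877978687104), 'l65': np.float64(0.07439971832827542), 'green': (array([0.14890505, 0.20969387, 0.26476755]), np.int64(17)), 'red': (array([0.32144844, 0.37519827, 0.43289991]), np.int64(17)), 'mark': (np.float64(-13.046295934286356), np.int64(21))}
9.15 [0.5437 0.0566 0.0821] yaw 166.6 [ 2.08 -6.11  1.89] [-1.232 -0.302  0.051] 0.134 0.22
```

>>> {"fn": "carry_out", "kwargs": {"targets": [[0, 0, 0, 2], [0, 0, 0, 2], [0, 0, 0, 2], [0, 0, 0, 1], [0, 0, 0, 0]]}}

```text
clock: 9.65
tcp_pos: [0.5436, 0.0565, 0.082]
ee_rot: [0.177, 0.984, -0.001, 0.001]
ft_force: [1.7, -5.9, 1.8]
finger_gap: 0.135
```

```bash
python3 needle.py
```

```text
{'load': (np.float64(0.051005006270960884), np.int64(23)), 'l45': np.float64(0.030147227022576037), 'l55': np.float64(0.05394877978687104), 'l65': np.float64(0.07439971832827542), 'green': (array([0.14890505, 0.20969387, 0.26476755]), np.int64(17)), 'red': (array([0.32144844, 0.37519827, 0.43289991]), np.int64(17)), 'mark': (np.float64(-19.659577890814372), np.int64(22))}
9.7 [0.5437 0.0565 0.0821] yaw 159.6 [ 1.47 -6.61  2.43] [-1.267 -0.316 -0.007] 0.138 0.35
```

>>> {"fn": "carry_out", "kwargs": {"targets": [[0, 0, 0, 2], [0, 0, 0, 2], [0, 0, 0, 2], [0, 0, 0, 1], [0, 0, 0, 0]]}}

```text
clock: 10.2
tcp_pos: [0.5437, 0.0564, 0.082]
ee_rot: [0.237, 0.972, -0.001, 0.001]
ft_force: [1.7, -6.4, 1.9]
finger_gap: 0.143
```

```bash
python3 needle.py
```

```text
{'load': (np.float64(0.1074614680744509), np.int64(23)), 'l45': np.float64(0.08780665955185185), 'l55': np.float64(0.11657913851881635), 'l65': np.float64(0.13608373088112619), 'green': (array([0.21072126, 0.23797093, 0.26673924]), np.int64(8)), 'red': (array([0.32144844, 0.37519827, 0.43289991]), np.int64(17)), 'mark': (np.float64(-25.19243816542028), np.int64(21))}
10.25 [0.5437 0.0564 0.0821] yaw 152.61 [ 0.85 -6.24  2.18] [-1.346 -0.312  0.15 ] 0.138 0.47
```

Bottomed: the load is now about 0.085. Another 6° should bring it to about 0.19.

>>> {"fn": "carry_out", "kwargs": {"targets": [[0, 0, 0, 2], [0, 0, 0, 2], [0, 0, 0, 1], [0, 0, 0, 1], [0, 0, 0, 0], [0, 0, 0, 0]]}}

```text
clock: 10.85
tcp_pos: [0.5437, 0.0563, 0.0821]
ee_rot: [0.287, 0.958, -0.001, 0.001]
ft_force: [1.5, -6.6, 2.3]
finger_gap: 0.137
```

```bash
python3 needle.py
```

```text
{'load': (np.float64(0.18698460089658586), np.int64(23)), 'l45': np.float64(0.18758987419041115), 'l55': np.float64(0.18903591233731548), 'l65': np.float64(0.18249195600376794), 'green': (array([0.16131736, 0.17815619, 0.19493942]), np.int64(6)), 'red': (array([0.30853746, 0.37059884, 0.43274035]), np.int64(18)), 'mark': (np.float64(-29.82645008216019), np.int64(19))}
10.9 [0.5436 0.0563 0.082 ] yaw 146.64 [ 1.66 -6.56  2.19] [-1.388 -0.323  0.316] 0.136 0.57
```

Needle is at about 0.17–0.19, inside green. Backing off 93°: 90° plus the grip lag.

>>> {"fn": "carry_out", "kwargs": {"targets": [[0, 0, 0, -3], [0, 0, 0, -5], [0, 0, 0, -5], [0, 0, 0, -5], [0, 0, 0, -5], [0, 0, 0, -5], [0, 0, 0, -5], [0, 0, 0, -5], [0, 0, 0, -5], [0, 0, 0, -5], [0, 0, 0, -5], [0, 0, 0, -5], [0, 0, 0, -5], [0, 0, 0, -5], [0, 0, 0, -5], [0, 0, 0, -5], [0, 0, 0, -5], [0, 0, 0, -5], [0, 0, 0, -5], [0, 0, 0, 0]]}}

```text
clock: 12.9
tcp_pos: [0.5431, 0.0573, 0.082]
ee_rot: [-0.497, 0.868, -0.0, -0.0]
ft_force: [-0.0, -4.0, 3.7]
finger_gap: 0.138
```

>>> {"fn": "carry_out", "kwargs": {"targets": [[0, 0, 0, 0], [0, 0, 0, 0], [0, 0, 0, 0], [0, 0, 0, 0], [0, 0, -0.03, 0], [0, 0, -0.03, 0], [0, 0, -0.04, 0], [0, 0, 0, 0], [0, 0, 0, 0]], "hand": 0}}

```text
clock: 13.8
tcp_pos: [0.5439, 0.0579, 0.1828]
ee_rot: [-0.497, 0.868, -0.001, 0.001]
ft_force: [0.4, 0.1, -1.0]
finger_gap: 0.999
```

```bash
cat > look.py <<'E'
from h import *
import sys
import st
c=calibration('wrist');im,d=capture('wrist');n=sys.argv[1];save(n,im)
u,v=proj(c,(.5423,.0568,.08)).astype(int);print(u,v)
b=(max(u-90,0),min(u+90,640),max(v-90,0),min(v+90,480));X=cloud(c,d,b);col=im[b[2]:b[3],b[0]:b[1]]
R=np.hypot(X[...,0]-.5423,X[...,1]-.0568)
m=(X[...,2]>.098)&(X[...,2]<.11)&(R<.04);r=cv2.minAreaRect(X[m][:,:2].astype(np.float32));print('bar',m.sum(),r)
w=m&(col.min(-1)>100);p=X[w].mean(0);print('white',w.sum(),p)
k=(X[...,2]>.058)&(X[...,2]<.067)&(R<.04)
ctr=np.array(cv2.minEnclosingCircle(X[k][:,:2].astype(np.float32))[0]);print('ring ctr',ctr)
h=cv2.cvtColor(col,cv2.COLOR_RGB2HSV)
e=((h[...,0]<8)|(h[...,0]>172))&(h[...,1]>130)&(h[...,2]>50)&(R<.045)
q=X[e&k]
if len(q): print('mark',len(q),q.mean(0),'ang',np.degrees(np.arctan2(*(q.mean(0)[:2]-ctr)[::-1])))
print('white ang',np.degrees(np.arctan2(*(p[:2]-ctr)[::-1])))
E
python3 look.py w2; python3 needle.py
```

```text
13.8 [0.5439 0.0579 0.1828] yaw 239.63 [ 0.36  0.14 -0.98] [0.036 0.032 0.018] 0.999 -1.05
320 232
bar 1327 ((0.5422763228416443, 0.05677115172147751), (0.050347983837127686, 0.01280208583921194), 59.643394470214844)
white 235 [0.55250704 0.07369047 0.10388481]
ring ctr [0.54493678 0.05631121]
mark 204 [0.56922927 0.04610529 0.06337972] ang -22.788572435487065
white ang 66.46244544244531
{'load': (np.float64(0.02043587805009515), np.int64(21)), 'l45': np.float64(-0.006772211692392837), 'l55': np.float64(0.03624495963874695), 'l65': np.float64(0.08331101673236356), 'green': (array([0.16201828, 0.21336312, 0.26498662]), np.int64(16)), 'red': (array([0.32144844, 0.37519827, 0.43289991]), np.int64(17)), 'mark': (np.float64(-19.63879476615746), np.int64(26))}
13.9 [0.5422 0.0578 0.1807] yaw 239.63 [-0.66  0.3  -0.27] [0.025 0.008 0.028] 1.003 -1.05
```

View pics/w2.png

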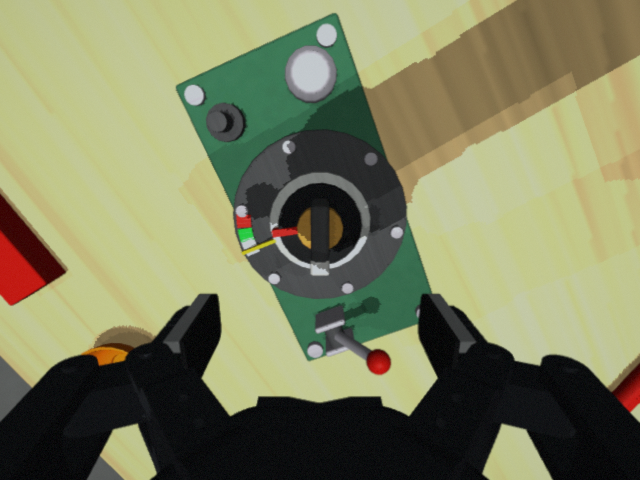

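Bar now 59.6°, while the red mark is at about −21° (the ring sprang back with the load disc), so the screw is about 81° off the mark. It needs about 9° more, so I'll regrip.

>>> {"fn": "carry_out", "kwargs": {"targets": [[0, 0, 0.03, 0], [0, 0, 0.03, 0], [0, 0, 0.025, 0], [0, 0, 0.015, 0], [0, 0, 0, 0]]}}

```text
clock: 14.4
tcp_pos: [0.539, 0.0578, 0.0777]
ee_rot: [-0.497, 0.868, 0.002, -0.004]
ft_force: [-0.1, -0.6, 0.2]
finger_gap: 0.999
```

>>> {"fn": "carry_out", "kwargs": {"targets": [[0, 0, 0, 0], [0, 0, 0, 0], [0, 0, 0, 0], [0, 0, 0, 0], [0, 0, 0, 0], [0, 0, 0, 0], [0, 0, 0, 0], [0, 0, 0, -3], [0, 0, 0, -3], [0, 0, 0, -3], [0, 0, 0, 0], [0, 0, 0, 0]], "hand": 255}}

```text
clock: 15.6
tcp_pos: [0.5434, 0.0577, 0.0825]
ee_rot: [-0.564, 0.826, -0.0, 0.0]
ft_force: [-1.1, -0.2, 4.8]
finger_gap: 0.14
```

>>> {"fn": "carry_out", "kwargs": {"targets": [[0, 0, 0, 0], [0, 0, 0, 0], [0, 0, 0, 0], [0, 0, 0, 0], [0, 0, 0, 0], [0, 0, -0.03, 0], [0, 0, -0.03, 0], [0, 0, -0.04, 0], [0, 0, 0, 0], [0, 0, 0, 0]], "hand": 0}}

```text
clock: 16.6
tcp_pos: [0.544, 0.0577, 0.1829]
ee_rot: [-0.564, 0.826, -0.001, 0.001]
ft_force: [-0.9, -0.4, 0.1]
finger_gap: 1.005
```

```bash
cat >> look.py <<'E'
ax=np.array(r[0]);V,U=np.nonzero(e)
for nm,zz in(('plane',.063),):
    Q=np.array([onz(c,a+b[0],bb+b[2],zz)[:2] for bb,a in zip(V,U)])-ax
    rr=np.hypot(*Q.T);print('bar ctr',ax)
    for r0,r1 in((.018,.024),(.024,.029),(.029,.033),(.018,.033)):
        s_=(rr>r0)&(rr<r1)
        if s_.any(): print(r0,s_.sum(),np.degrees(np.arctan2(Q[s_][:,1],Q[s_][:,0]).mean()))
    D=np.linalg.svd(Q[rr<.033]-Q[rr<.033].mean(0))[2][0];print('dir',np.degrees(np.arctan2(D[1],D[0])))
save(n+'c',cv2.resize(col,None,fx=3,fy=3,interpolation=cv2.INTER_CUBIC))
E
python3 look.py w3
```

```text
16.6 [0.544  0.0577 0.1829] yaw 248.63 [-0.87 -0.43  0.09] [ 0.047  0.029 -0.003] 1.005 -1.21
320 232
bar 1310 ((0.5424239635467529, 0.05642241984605789), (0.050002988427877426, 0.013521998189389706), 68.95175170898438)
white 249 [0.54973155 0.0748602  0.1037876 ]
ring ctr [0.54489183 0.05571422]
mark 197 [0.5688041  0.04596252 0.06341377] ang -22.186201470533923
white ang 75.81395083368284
bar ctr [0.54242396 0.05642242]
0.018 55 -20.899215342267198
0.024 47 -20.938239765947884
0.029 40 -21.006966598309926
0.018 142 -20.942484343356647
dir 159.19330425607907
```

View pics/w3c.png

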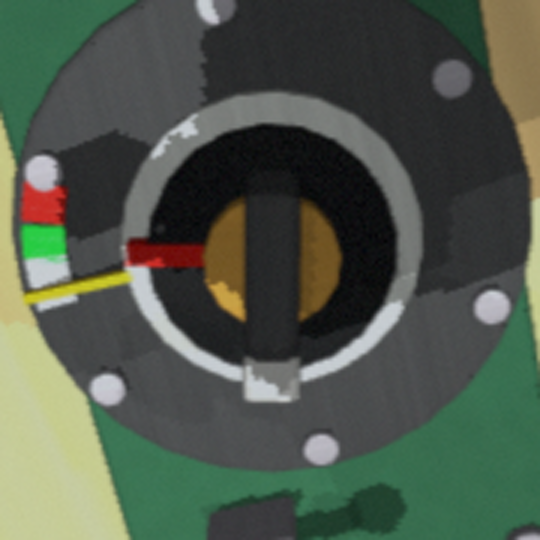

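Screw is 68.95 + 20.94 ≈ 89.9° off the mark, and the needle is at rest. Now the lever: shut the fingers, turn the tool square to the unit, and go to the −x side of the knob.

>>> {"fn": "carry_out", "kwargs": {"targets": [[0, 0, 0, 8.5], [0, 0, 0, 8.5], [0, 0, 0, 8.5], [0, 0, 0, 8.5], [0, 0, 0, 8.5], [0, 0, 0, 8.5], [0, 0, 0, 8.5], [0, 0, 0, 8.5], [0, 0, 0, 8.5], [0.015, 0.038, 0, 0.5], [0.016, 0.038, 0, 0], [0.015, 0.037, 0, 0], [0, 0, 0, 0], [0, 0, 0, 0]], "hand": 255}}

```text
clock: 18.05
tcp_pos: [0.5122, 0.1765, 0.1801]
ee_rot: [0.072, 0.997, -0.001, -0.001]
ft_force: [0.3, -0.5, -0.2]
finger_gap: 0.0
```

```bash
python3 st.py; python3 - <<'E'
from h import *
# knob by two-view check: scene + top
for n in('scene','top'):
    c=calibration(n);im,d=capture(n);h=cv2.cvtColor(im,cv2.COLOR_RGB2HSV);u,v=proj(c,(.5495,.1709,.092)).astype(int)
    b=h[v-18:v+18,u-18:u+18];k=((b[...,0]<8)|(b[...,0]>172))&(b[...,1]>140)&(b[...,2]>60)
    print(n,u,v,k.sum())
    if k.any():
        q=np.argwhere(k).mean(0)[::-1]+(u-18,v-18);print(onz(c,*q,.092))
E
```

```text
18.05 [0.5122 0.1765 0.1801] yaw 171.75 [ 0.31 -0.49 -0.22] [ 0.031 -0.021  0.012] 0.0 0.36
scene 367 309 76
[0.55313417 0.16887874 0.092     ]
top 233 222 0
```

>>> {"fn": "carry_out", "kwargs": {"targets": [[0, 0, 0.03, 0], [0, 0, 0.03, 0], [0, 0, 0.025, 0], [0, 0, 0.013, 0], [0, 0, 0, 0], [-0.01, 0, 0, 0], [-0.01, 0, 0, 0], [-0.01, 0, 0, 0], [-0.01, 0, 0, 0], [-0.01, 0, 0, 0], [-0.01, 0, 0, 0], [-0.01, 0, 0, 0], [0, 0, 0, 0]]}}

```text
clock: 19.45
tcp_pos: [0.5849, 0.1657, 0.0837]
ee_rot: [0.073, 0.997, 0.0, 0.001]
ft_force: [0.6, -0.7, -0.6]
finger_gap: -0.0
```

```bash
python3 st.py
```

```text
19.45 [0.5849 0.1657 0.0837] yaw 171.59 [ 0.56 -0.72 -0.61] [-0.018 -0.007  0.042] -0.0 0.32
```

>>> {"fn": "carry_out", "kwargs": {"targets": [[-0.004, 0, 0, 0], [-0.004, 0, 0, 0], [-0.004, 0, 0, 0], [0, 0, 0, 0]]}}

```text
clock: 19.85
tcp_pos: [0.5946, 0.1641, 0.0834]
ee_rot: [0.073, 0.997, -0.0, -0.0]
ft_force: [-1.0, 0.6, -0.9]
finger_gap: -0.002
```

>>> {"fn": "carry_out", "kwargs": {"targets": [[-0.003, 0, 0, 0], [0, 0, 0, 0]]}}

```text
clock: 20.05
tcp_pos: [0.5978, 0.1637, 0.0838]
ee_rot: [0.073, 0.997, -0.0, 0.0]
ft_force: [-2.7, -0.1, -0.2]
finger_gap: 0.001
```

```bash
python3 st.py; python3 - <<'E'
from h import *
c=calibration('scene');im,d=capture('scene');save('s4',cv2.resize(im[240:360,280:440],None,fx=5,fy=5,interpolation=cv2.INTER_CUBIC))
E
```

```text
20.05 [0.5978 0.1637 0.0838] yaw 171.63 [-2.73 -0.08 -0.15] [ 0.07   0.423 -0.   ] 0.001 0.31
```

View pics/s4.png

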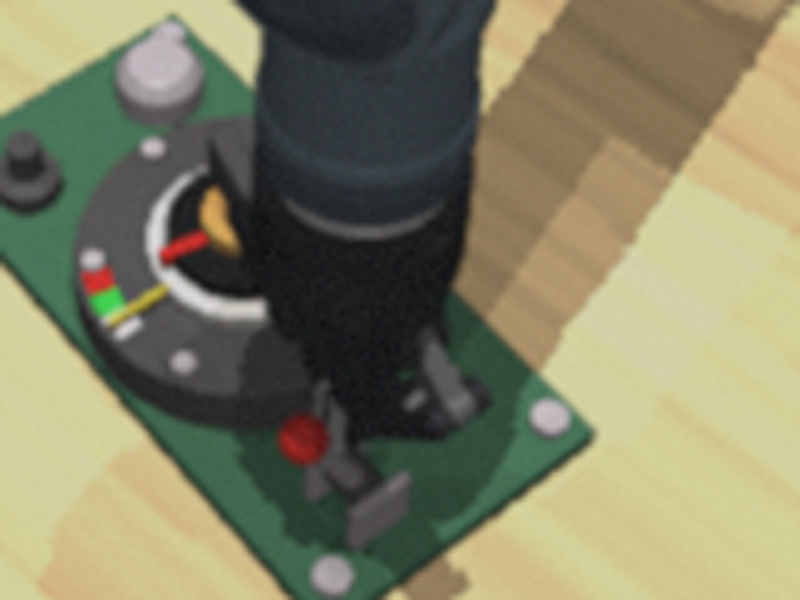

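Knob at crop (303,440): the lever is leaning to +x, pushed by the fingertips. I'll press on to the stop.

>>> {"fn": "carry_out", "kwargs": {"targets": [[-0.002, 0, 0, 0], [-0.002, 0, 0, 0], [0, 0, 0, 0]]}}

```text
clock: 20.4
tcp_pos: [0.602, 0.1631, 0.0838]
ee_rot: [0.073, 0.997, -0.0, 0.0]
ft_force: [-2.3, -0.0, 0.3]
finger_gap: -0.002
```

>>> {"fn": "carry_out", "kwargs": {"targets": [[-0.002, 0, 0, 0], [0, 0, 0, 0]]}}

```text
clock: 20.6
tcp_pos: [0.6038, 0.1629, 0.0837]
ee_rot: [0.073, 0.997, -0.0, 0.0]
ft_force: [-1.5, -0.1, -0.7]
finger_gap: 0.002
```

```bash
python3 st.py
```

```text
20.6 [0.6038 0.1629 0.0837] yaw 171.63 [-1.47 -0.12 -0.65] [0.052 0.405 0.012] 0.002 0.31
```

>>> {"fn": "carry_out", "kwargs": {"targets": [[-0.002, 0, 0, 0], [0, 0, 0, 0]]}}

```text
clock: 20.8
tcp_pos: [0.6056, 0.1626, 0.0836]
ee_rot: [0.073, 0.997, -0.0, -0.0]
ft_force: [-3.0, -0.1, -1.4]
finger_gap: -0.005
```

>>> {"fn": "carry_out", "kwargs": {"targets": [[-0.002, 0, 0, 0], [0, 0, 0, 0]]}}

```text
clock: 21.0
tcp_pos: [0.6074, 0.1622, 0.0834]
ee_rot: [0.073, 0.997, -0.0, -0.0]
ft_force: [-2.9, -0.1, -1.5]
finger_gap: -0.002
```

```bash
python3 st.py
```

```text
21.0 [0.6074 0.1622 0.0834] yaw 171.63 [-2.87 -0.15 -1.52] [0.174 0.506 0.008] -0.002 0.31
```

>>> {"fn": "carry_out", "kwargs": {"targets": [[-0.002, 0, 0, 0], [0, 0, 0, 0]]}}

```text
clock: 21.2
tcp_pos: [0.6081, 0.1621, 0.0833]
ee_rot: [0.073, 0.997, 0.0, -0.002]
ft_force: [-5.4, 1.5, -0.3]
finger_gap: -0.002
```

>>> {"fn": "carry_out", "kwargs": {"targets": [[-0.001, 0, 0, 0], [0, 0, 0, 0]]}}

```text
clock: 21.4
tcp_pos: [0.6081, 0.1621, 0.0833]
ee_rot: [0.073, 0.997, 0.0, -0.002]
ft_force: [-7.5, 1.8, 1.5]
finger_gap: -0.003
```

```bash
python3 st.py
```

```text
21.4 [0.6081 0.1621 0.0833] yaw 171.66 [-7.51  1.84  1.53] [0.289 1.523 0.023] -0.003 0.3
```

The TCP has stalled and the force is rising, so this is the stop. One more gentle push, then withdraw back and up.

>>> {"fn": "carry_out", "kwargs": {"targets": [[-0.001, 0, 0, 0], [0, 0, 0, 0], [0, 0, 0, 0]]}}

```text
clock: 21.7
tcp_pos: [0.6082, 0.1621, 0.0832]
ee_rot: [0.073, 0.997, 0.0, -0.003]
ft_force: [-10.2, 1.5, 2.5]
finger_gap: -0.0
```

>>> {"fn": "carry_out", "kwargs": {"targets": [[0.01, 0, 0, 0], [0.02, 0, 0, 0], [0.02, 0, 0, 0], [0, 0, -0.04, 0], [0, 0, -0.04, 0], [0.03, 0, -0.04, 0], [0.04, 0, -0.02, 0], [0.04, 0, 0, 0], [0, 0, 0, 0], [0, 0, 0, 0]]}}

```text
clock: 22.7
tcp_pos: [0.4542, 0.1852, 0.225]
ee_rot: [0.073, 0.997, 0.0, 0.002]
ft_force: [-0.1, 0.3, 0.4]
finger_gap: 0.001
```

```bash
python3 - <<'E'
from h import *
import st
c=calibration('wrist');im,d=capture('wrist');c2=calibration('scene');i2,d2=capture('scene')
save('w5',im);save('fin',np.hstack([cv2.resize(im,(400,300)),cv2.resize(i2[240:360,280:440],(400,300),interpolation=cv2.INTER_CUBIC)]))
for nm,cc,ii,dd in(('w',c,im,d),('s',c2,i2,d2)):
    h=cv2.cvtColor(ii,cv2.COLOR_RGB2HSV);p=proj(cc,(.6277,.1593,.092));print(nm,p)
    u,v=p.astype(int);b=h[max(v-25,0):v+25,max(u-25,0):u+25]
    k=((b[...,0]<8)|(b[...,0]>172))&(b[...,1]>140)&(b[...,2]>50)
    if k.any():
        q=np.argwhere(k).mean(0)[::-1]+(max(u-25,0),max(v-25,0));print(k.sum(),onz(cc,*q,.092))
import needle
o=needle.needle(i2,c2);print(o['load'],o['mark'])
E
```

```text
22.7 [0.4542 0.1852 0.225 ] yaw 171.66 [-0.14  0.33  0.36] [-0.004 -0.015  0.037] 0.001 0.4
w [318.17210958 394.42556101]
228 [0.62779695 0.16010622 0.092     ]
s [336.61487228 331.35828818]
72 [0.62867925 0.15907174 0.092     ]
(np.float64(0.005472826532360062), np.int64(17)) (np.float64(-19.44997172336657), np.int64(25))
```

View pics/fin.png

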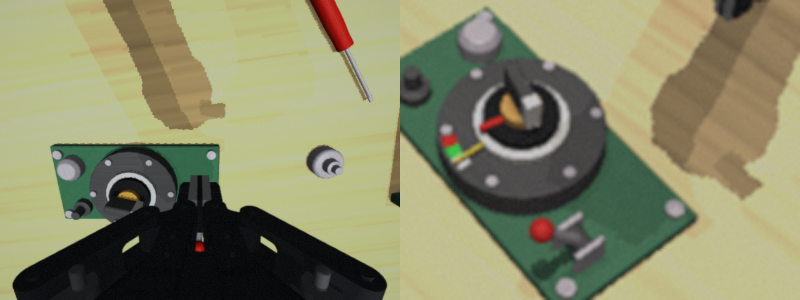

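The knob is within 1 mm of the computed locked position, the bar stands square to the mark, the loose parts are undisturbed and the robot is clear.

```bash
python3 -c "
from plant import hand_in;print(hand_in())"
```

```text
the job is handed in; nothing more can be done
None
```

The preload is set and the lock lever is thrown over; I handed the job in with the clock at about 23 s of the 61 s allowed.

- **Tightening:** I turned the screw clockwise until it bottomed. The needle peaked at about 0.17–0.19 rad, inside the green band and well short of the red at 0.30.
- **Backing off:** The first 93° left the screw only about 81° from the red mark, because the memory ring sprang back with the load disc when the load came off. I regripped and turned it 9° more. The close look then showed the white end at 69.0° and the mark at −20.9°, so about 89.9° apart, with the needle back at no load.
- **Lock lever:** I pushed it over until the arm stalled against the stop, with the force rising to about 10 N, then let go and withdrew. Two cameras put the knob within about 1 mm of the computed locked position.
- **Checks that disagreed:** The scene camera put the red mark about 1.5° away from the wrist camera's reading. I trusted the closer wrist view. The ring-centre fit was thrown off because the bar hid part of the ring, so I used the bar's own centre instead.

The robot was clear of everything at hand-in. The loose parts on the plate look undisturbed in the last pictures, and the arm went nowhere near the tools on the table.

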